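Pour the chocolates into the square tub

TASK

Pick up the larger steel scoop by its wooden handle and pour all five chocolate balls from it into the square tub (not the round tin). Then stand the emptied scoop upright on the table beside the tub or back where it was.

Things in the scene. Friction and masses are not known exactly. Their poses are not given: they have to be found in the camera images.
- scoop: Larger steel scoop on the table, holding five chocolate balls (a smaller empty one stands farther back). Flared round bowl: foot 68 mm, rim 104 mm across, 48 mm tall, wall 2.5 mm, inner floor 4 mm up. Level wooden rod handle along its +y. 150 g empty. Origin: centre of the foot's underside; z up. Tilted about its handle by 75 degrees or more, it lets the balls roll out over the lower rim.
- scoop_grip (a point): Point on the axis of the scoop's round handle where it is well held: 115 mm from the bowl's centre along the scoop's +y, 40 mm above the foot. The handle is 14 mm thick and runs level from 49 to 173 mm from the bowl's centre. Same axes as the scoop.
- scoop_mouth (a point): Centre of the mouth of the scoop's bowl, 48 mm above the foot, on the bowl's axis. Same axes as the scoop.
- tub: Square open grey plastic tub, empty, 150 x 150 mm outside, 65 mm tall, walls and floor 4 mm, 450 g, standing loose on the table. Origin: centre of its underside; x and y along its sides, z up. A round metal tin of like size (150 mm across, 65 mm tall) stands on the same side; the two swap places.
- truffle1_center (a point): Chocolate ball 1 of 5: dark brown, hard, 22 mm across, 12 g; it rolls. At the start it lies on the floor of the scoop. The point is its centre.
- truffle2_center (a point): Chocolate ball 2 of 5: dark brown, hard, 22 mm across, 12 g; it rolls. At the start it lies on the floor of the scoop. The point is its centre.
- truffle3_center (a point): Chocolate ball 3 of 5: dark brown, hard, 22 mm across, 12 g; it rolls. At the start it lies on the floor of the scoop. The point is its centre.
- truffle4_center (a point): Chocolate ball 4 of 5: dark brown, hard, 22 mm across, 12 g; it rolls. At the start it lies on the floor of the scoop. The point is its centre.
- truffle5_center (a point): Chocolate ball 5 of 5: dark brown, hard, 22 mm across, 12 g; it rolls. At the start it lies on the floor of the scoop. The point is its centre.
Mind the look-alikes: they are no part of the job. Leave any orange look-alike of the scoop alone.

How it is judged:
By the outcome, as a careful person would: the job done as asked, in the order asked, and still so for the second after the job is handed in, with the robot touching nothing.
It also fails if it takes over 64 s, if anything falls off the work surface, if the arm or the gripper's body presses on something with over 40 N, if the wrist force passes 120 N, or if a joint passes its speed limit or range.

ROBOT

A 7-joint arm with a two-finger parallel gripper is mounted at the origin on the work surface. World frame = base frame: x ahead of the robot, y to its left, z up, the work surface at z = 0. Lengths are in mm, angles in rad, forces in N, time in s.
With the tool pointing down it reaches from about 400 to 875 mm from the base axis. Payload 4.4 kg.
Tool frame: the origin (TCP) lies midway between the tips of the shut fingers; the grasp point (between the pads) lies 19 mm behind it; z points along the fingers, y is the line along which they close (so a half turn about z gives the same grasp; the last joint's range is limited). The gripper opens to 85 mm and grips with 20 to 120 N. Pads are 22 mm wide; open, the fingers measure 114 mm over their backs; the gripper's body (76 mm by 85 mm) begins 54 mm behind the grasp point. The pads swing forward as they close: fully open they stand 13 mm farther back than shut.
Start: joints at [-1.316, 0.628, 0.038, 1.517, -0.027, 0.996, -0.02], TCP at [204.938, 616.862, 231.313] pointing down, gripper open.
Joint ranges: [-3.06, 3.06], [-0.37, 2.12], [-1.25, 1.32], [0.18, 2.47], [-1.1, 4.24], [0.23, 1.98], [-2.94, 2.94]. Speed limits (rad/s): [2.57, 2.57, 3.14, 3.14, 3.14, 3.14, 3.14].

INTERFACE

Orientations are given as [roll, pitch, yaw] about the fixed x, y, z axes, in that order (R = Rz(yaw) Ry(pitch) Rx(roll)).
In Python, from cell import read_state, get_image, finish_job gives the robot as it stands.
- The arm moves only by the tool send_rows, never from a script. Its argument "series" is a list of rows, each an object of numbers: "ax", "ay", "az": the turn, a rotation vector about the tool's x, y, z in rad; "dx", "dy", "dz": the shift along the tool's x, y, z in cm; "hand": the closure, from 0 (fully open) to 1 (shut). In form: [{"ax": .., "ay": .., "az": .., "dx": .., "dy": .., "dz": .., "hand": ..}, ...]. A call has 1 to 10 rows; each row is the pose to reach, as a shift and turn from the pose commanded when the call began, along the tool's axes at that moment; what a row does not reach only later rows make up. A row lasts 1/10 s, in which the tool goes at most 50 mm and 8.59 degrees, less where a joint would pass 70% of its speed; a pose out of reach is approached as far as the arm can. A call with a gripper value outside its range is refused whole. The fingers move at their own pace and stop on an object; the grip force is fixed at half the most. Time passes only in rows, so rows that repeat a pose let the fingers close. It gives the time, the measured TCP pose, the force, the opening and the grip force at its end, in the units of the state.
- read_state(): the state, without advancing time (a new reading comes with each control period).
- get_image(name): name is "side" or "top" or "wrist"; returns a dict with "pixels" (384x512x3 uint8, red, green, blue), "mtx" (3x3 intrinsics, pixels), "R" (3x3) and "t" (3): a world point X has camera coordinates R X + t. Camera axes: x right, y down, z forward; pixel columns grow to the right and rows downward; lengths in mm; the calibration is good to about 2 mm. A picture is of the moment at which its call begins. There is no depth.
- finish_job(): hands the job in; it is judged then, once.
The state is a dict: "clock": time; "qpos": joint angles; "qd": joint speeds; "tau": joint torques, N m; "eef_pos": TCP position; "tool_rot": TCP orientation; "force": force on the tool from outside, world axes, zero at the start; "torque": the same for the moment, N m; "width": finger opening in mm; "gripper_force": force on a finger pad.
Only numpy, scipy, OpenCV 4.12 (cv2) and the standard library are available. Lean on these libraries where they do the work, as an engineer would, in place of code of your own. Each camera call takes 0.05 s, during which the arm holds its last target. There are 200 camera calls.

## Working session

There is one attempt and no reset: what is moved stays moved. The work goes in short steps, Python scripts to look and compute and a tool call to move; the robot and the scene stay as the last step left them, time stands still between calls to the robot, and variables do not carry over. Pictures are saved under pics/ and viewed, at most 10 in all, crops included, and the job is handed in when it is done.

Besides the shell and the picture viewer there is one more tool, called after "Request:" as name(argument=value, ...), one argument or row to a line, values as JSON. send_rows: Moves the arm, as the interface text tells. Its arguments: {"type":"object","properties":{"series":{"type":"array","items":{"type":"object","properties":{"ax":{"type":"number"},"ay":{"type":"number"},"az":{"type":"number"},"dx":{"type":"number"},"dy":{"type":"number"},"dz":{"type":"number"},"hand":{"type":"number"}}}}},"required":["series"]}

```bash
mkdir -p pics; ls; python3 - <<'E'
from cell import *
import cv2,numpy as np,pickle
d={}
for n in("top","side"):
    i=get_image(n);d[n]=i
    cv2.imwrite(f"pics/{n}0.png",i["pixels"][:,:,::-1])
    print(n,i["mtx"].round(1).tolist(),i["R"].round(3).tolist(),i["t"].round(1).tolist())
pickle.dump(d,open("d0.pkl","wb"))
s=read_state();print(s["clock"],s["eef_pos"],s["tool_rot"],s["width"])
E
```

```text
pics
top [[357.0, 0.0, 251.8], [0.0, 357.0, 191.0], [0.0, 0.0, 1.0]] [[-0.007, -1.0, -0.013], [-0.997, 0.008, -0.072], [0.072, 0.013, -0.997]] [2.9, 457.0, 805.9]
side [[417.7, 0.0, 250.6], [0.0, 417.7, 187.4], [0.0, 0.0, 1.0]] [[0.904, -0.427, -0.014], [-0.327, -0.669, -0.667], [0.276, 0.608, -0.745]] [-413.3, 175.8, 951.5]
0.1 [204.74924349 616.31699152 230.478831  ] [-3.13985862e+00  2.00957039e-05  2.82079264e+00] 85.3912818900702
```

View pics/top0.png

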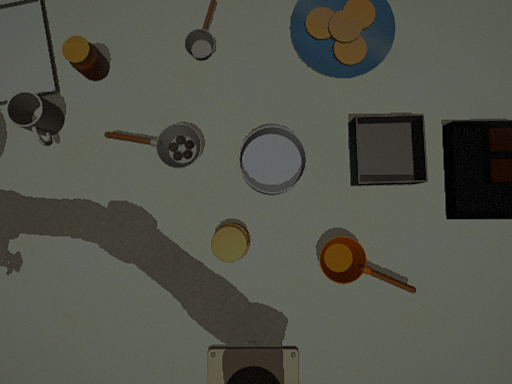

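View pics/side0.png

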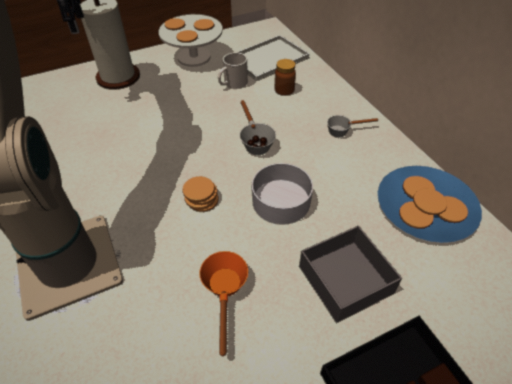

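The top view shows the scoop bowl at about (179,146), with its handle running left to (107,135). The round tin is at (272,160), the square tub at (388,149), and the orange look-alike at (342,260). The side view agrees.

```bash
cat > h.py <<'E'
import numpy as np,cv2
def ray(im,uv,z):
    K,R,t=im["mtx"],im["R"],np.array(im["t"])
    c=-R.T@t; d=R.T@np.linalg.solve(K,[uv[0],uv[1],1]); return c+d*(z-c[2])/d[2]
def proj(im,X):
    p=im["mtx"]@(im["R"]@np.array(X)+np.array(im["t"]));return p[:2]/p[2]
E
python3 - <<'E'
import pickle;from h import *
d=pickle.load(open("d0.pkl","rb"));T=d["top"];p=T["pixels"].astype(int)
hsv=cv2.cvtColor(T["pixels"],cv2.COLOR_RGB2HSV)
m=((p[...,0]-p[...,2])>35);sub=np.zeros_like(m);sub[120:155,98:162]=1;m&=sub
v,u=np.nonzero(m);a,b=u.min(),u.max();
pts=np.c_[u,v].astype(np.float32);vx,vy,x0,y0=cv2.fitLine(pts,cv2.DIST_L2,0,.01,.01).ravel()
e=[ray(T,(uu,y0+(uu-x0)*vy/vx),40) for uu in(a,b)]
print("handle px",a,b,"world",np.round(e,1).tolist(),np.linalg.norm(e[0]-e[1]))
ax=(e[0]-e[1])/np.linalg.norm(e[0]-e[1]);print("axis",ax, "yaw",np.arctan2(-ax[0],ax[1]))
for s in(173,115,0):print(s,(e[0]+ax*(s-173)).round(1))
print("tub",[ray(T,q,65)[:2].round(0).tolist() for q in((349,115),(424,115),(426.5,184),(351,184))])
print("tin",ray(T,(272.5,159),65).round())
c=np.vstack([cv2.resize(T["pixels"][100:180,80:230],None,fx=4,fy=4)])
t=cv2.resize(T["pixels"][100:200,335:445],None,fx=3.2,fy=3.2)
o=np.zeros((640,600,3),np.uint8);o[:320]=c;o[320:640,:352]=t
cv2.imwrite("pics/c.png",cv2.convertScaleAbs(o[:600,:,::-1],alpha=1.5))
E
```

```text
handle px 105 158 world [[588.2, 332.8, 40.0], [567.2, 211.4, 40.0]] 123.19680066673138
axis [0.17094859 0.98527995 0.        ] yaw -0.17179235409312482
173 [588.2 332.8  40. ]
115 [578.3 275.6  40. ]
0 [558.6 162.3  40. ]
tub [[619.0, -215.0], [617.0, -379.0], [466.0, -378.0], [467.0, -216.0]]
tin [523. -47.  65.]
```

View pics/c.png

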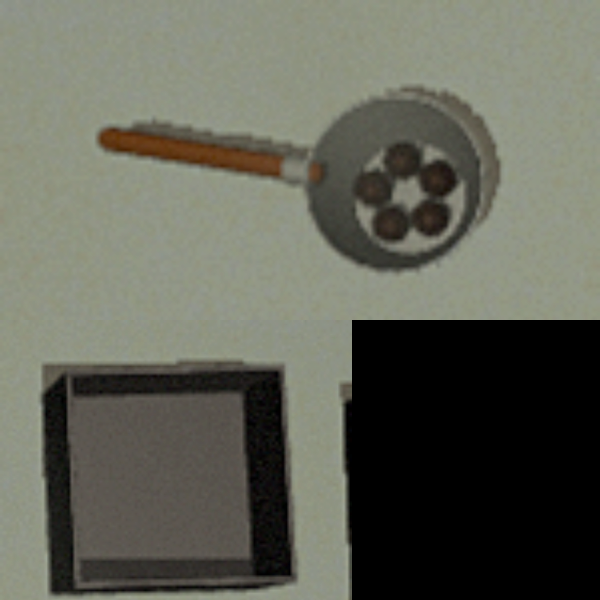

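The crop shows the scoop rim centred at about crop (394,183), with the handle tip at crop (100,138). The tub rim corners are at crop (66,375), (284,368), (296,580) and (76,583); the dark band on the left is the tub's outer wall.

```bash
python3 - <<'E'
import pickle;from h import *
d=pickle.load(open("d0.pkl","rb"));T=d["top"]
c=ray(T,(80+394/4,100+183/4),48);print("bowl",c.round(1))
for q in((308,183),(481,183),(394,95),(394,270)):print(ray(T,(80+q[0]/4,100+q[1]/4),48).round(1))
tip=ray(T,(80+100/4,100+138/4),40);print("tip",tip.round(1),np.linalg.norm((tip-c)[:2]))
k=[ray(T,(335+a/3.2,100+(b-320)/3.2),65) for a,b in((66,375),(284,368),(296,580),(76,583))]
print(np.round(k,0)[:,:2].tolist(),np.mean(k,0).round(1))
S=d["side"]
for n,X in(("bowl",c),("tip",tip),("tub",np.mean(k,0))):print(n,proj(S,X).round(1))
E
```

```text
bowl [557.8 162.9  48. ]
[558.2 211.3  48. ]
[557.3 114.   48. ]
[607.9 163.3  48. ]
[508.6 162.5  48. ]
tip [586.9 332.7  40. ] 172.2937490432151
[[614.0, -230.0], [617.0, -378.0], [472.0, -380.0], [471.0, -233.0]] [ 543.5 -305.2   65. ]
bowl [258.  134.7]
tip [242.3 101.2]
tub [350.6 264. ]
```

The fits hold up: handle length 172 mm, rim about 97 mm and tub about 147 mm. The grip point is near (578,276,40) and the tub centre near (543,-305). I'll move above the handle first.

Request:
send_rows(
  series=[
    {"dx":-46.1,"dy":-20.5,"dz":6,"az":1.42,"hand":0},
    {"dx":-46.1,"dy":-20.5,"dz":6,"az":1.42,"hand":0},
    {"dx":-46.1,"dy":-20.5,"dz":6,"az":1.42,"hand":0},
    {"dx":-46.1,"dy":-20.5,"dz":6,"az":1.42,"hand":0},
    {"dx":-46.1,"dy":-20.5,"dz":6,"az":1.42,"hand":0},
    {"dx":-46.1,"dy":-20.5,"dz":6,"az":1.42,"hand":0},
  ],
)

```text
invalid input at $.series[0]: expected keys ax, ay, az, dx, dy, dz, hand
```

```bash
cat >> h.py <<'E'
def log():
    from cell import read_state
    from scipy.spatial.transform import Rotation as Ro
    import json
    s=read_state();R=Ro.from_euler("xyz",s["tool_rot"]).as_matrix()
    open("log.jsonl","a").write(json.dumps([list(map(float,s["qpos"])),list(map(float,s["eef_pos"])),list(map(float,s["tool_rot"]))])+"\n")
    print(s["clock"],"q",np.round(s["qpos"],3).tolist(),"p",np.round(s["eef_pos"],1).tolist(),"rpy",np.round(s["tool_rot"],3).tolist(),"w",round(float(s["width"]),1),"gf",np.round(s["gripper_force"],1),"F",np.round(s["force"],1).tolist())
    return s,R
E
python3 -c "
from h import *;log()"
```

```text
0.1 q [-1.316, 0.629, 0.038, 1.518, -0.027, 0.996, -0.02] p [204.7, 616.3, 230.5] rpy [-3.14, 0.0, 2.821] w 85.4 gf 0.0 F [0.2, -0.5, 0.8]
```

Request:
send_rows(
  series=[
    {"ax":0,"ay":0,"dx":-46.1,"dy":-20.5,"dz":6,"az":1.42,"hand":0},
    {"ax":0,"ay":0,"dx":-46.1,"dy":-20.5,"dz":6,"az":1.42,"hand":0},
    {"ax":0,"ay":0,"dx":-46.1,"dy":-20.5,"dz":6,"az":1.42,"hand":0},
    {"ax":0,"ay":0,"dx":-46.1,"dy":-20.5,"dz":6,"az":1.42,"hand":0},
    {"ax":0,"ay":0,"dx":-46.1,"dy":-20.5,"dz":6,"az":1.42,"hand":0},
  ],
)

```text
clock: 0.6
eef_pos: [389.4, 448.0, 201.4]
tool_rot: [-3.141, 0.0, 2.065]
force: [0.0, 1.1, -1.1]
width: 85.3
gripper_force: 0.0
```

```bash
python3 -c "
from h import *;log()"
```

```text
0.6 q [-1.052, 0.591, 0.237, 1.718, -0.174, 0.854, -0.245] p [389.4, 448.0, 201.4] rpy [-3.141, 0.0, 2.065] w 85.3 gf 0.0 F [0.0, 1.1, -1.1]
```

Request:
send_rows(
  series=[
    {"ax":0,"ay":0,"dx":-24,"dy":8.4,"dz":7,"az":0.666,"hand":0},
    {"ax":0,"ay":0,"dx":-24,"dy":8.4,"dz":7,"az":0.666,"hand":0},
    {"ax":0,"ay":0,"dx":-24,"dy":8.4,"dz":7,"az":0.666,"hand":0},
    {"ax":0,"ay":0,"dx":-24,"dy":8.4,"dz":7,"az":0.666,"hand":0},
    {"ax":0,"ay":0,"dx":-24,"dy":8.4,"dz":7,"az":0.666,"hand":0},
    {"ax":0,"ay":0,"dx":-24,"dy":8.4,"dz":7,"az":0.666,"hand":0},
    {"ax":0,"ay":0,"dx":-24,"dy":8.4,"dz":7,"az":0.666,"hand":0},
  ],
)

```text
clock: 1.3
eef_pos: [578.5, 275.8, 130.7]
tool_rot: [-3.141, 0.003, 1.4]
force: [-0.7, -0.7, -0.6]
width: 85.5
gripper_force: 0.0
```

```bash
python3 -c "
from h import *;from cell import *
s,R=log();i=get_image('wrist');cv2.imwrite('pics/w1.png',i['pixels'][:,:,::-1])
for n,X in(('grip',(577.6,276.3,40)),('tip',(587.5,333,40)),('bowl',(558,163,48))):print(n,proj(i,X).round())
import pickle;pickle.dump(i,open('w1.pkl','wb'))
print(R.round(3).tolist())"
```

```text
1.3 q [-0.704, 0.761, 0.368, 1.641, -0.348, 0.807, -0.357] p [578.5, 275.8, 130.7] rpy [-3.141, 0.003, 1.4] w 85.5 gf 0.0 F [-0.7, -0.7, -0.6]
grip [251. 193.]
tip [251. 124.]
bowl [251. 310.]
[[0.17, 0.985, -0.001], [0.985, -0.17, -0.002], [-0.003, -0.0, -1.0]]
```

View pics/w1.png

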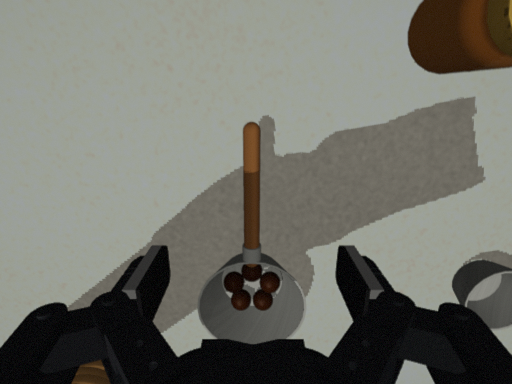

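The handle lies at column 251 and its tip at row 123, both where predicted. I'll descend and grip.

Request:
send_rows(
  series=[
    {"ax":0,"ay":0,"dx":0,"dy":0,"dz":5,"az":0,"hand":0},
    {"ax":0,"ay":0,"dx":0,"dy":0,"dz":9,"az":0,"hand":0},
    {"ax":0,"ay":0,"dx":0,"dy":0,"dz":11,"az":0,"hand":0},
    {"ax":0,"ay":0,"dx":0,"dy":0,"dz":11,"az":0,"hand":0.5},
    {"ax":0,"ay":0,"dx":0,"dy":0,"dz":11,"az":0,"hand":1},
    {"ax":0,"ay":0,"dx":0,"dy":0,"dz":11,"az":0,"hand":1},
    {"ax":0,"ay":0,"dx":0,"dy":0,"dz":11,"az":0,"hand":1},
    {"ax":0,"ay":0,"dx":0,"dy":0,"dz":11,"az":0,"hand":1},
  ],
)

```text
clock: 2.15
eef_pos: [577.8, 279.9, 23.2]
tool_rot: [3.14, -0.002, 1.405]
force: [0.7, 1.2, 0.5]
width: 12.3
gripper_force: 41.5
```

```bash
python3 -c "
from h import *;log()"
```

```text
2.15 q [-0.667, 0.904, 0.294, 1.686, -0.409, 0.611, -0.306] p [577.8, 279.9, 23.2] rpy [3.14, -0.002, 1.405] w 12.3 gf 41.5 F [0.7, 1.2, 0.5]
```

Request:
send_rows(
  series=[
    {"ax":0,"ay":0,"dx":0,"dy":0,"dz":0,"az":0,"hand":1},
    {"ax":0,"ay":0,"dx":0,"dy":0,"dz":0,"az":0,"hand":1},
    {"ax":0,"ay":0,"dx":0,"dy":0,"dz":-0.5,"az":0,"hand":1},
    {"ax":0,"ay":0,"dx":0,"dy":0,"dz":-1.5,"az":0,"hand":1},
    {"ax":0,"ay":0,"dx":0,"dy":0,"dz":-2.5,"az":0,"hand":1},
    {"ax":0,"ay":0,"dx":0,"dy":0,"dz":-4,"az":0,"hand":1},
    {"ax":0,"ay":0,"dx":0,"dy":0,"dz":-4,"az":0,"hand":1},
  ],
)

```text
clock: 2.85
eef_pos: [578.9, 279.7, 64.6]
tool_rot: [3.138, -0.002, 1.405]
force: [1.4, -0.1, -2.1]
width: 12.0
gripper_force: 58.5
```

```bash
python3 -c "
from h import *;from cell import *
log();a=get_image('wrist')['pixels'];b=get_image('side')['pixels'][60:252,130:386]
b=cv2.resize(b,(512,384));o=np.vstack([a[200:],b]);cv2.imwrite('pics/l.png',o[:,:,::-1])"
```

```text
2.85 q [-0.683, 0.846, 0.324, 1.675, -0.388, 0.68, -0.323] p [578.9, 279.7, 64.6] rpy [3.138, -0.002, 1.405] w 12.0 gf 58.5 F [1.4, -0.1, -2.1]
```

View pics/l.png

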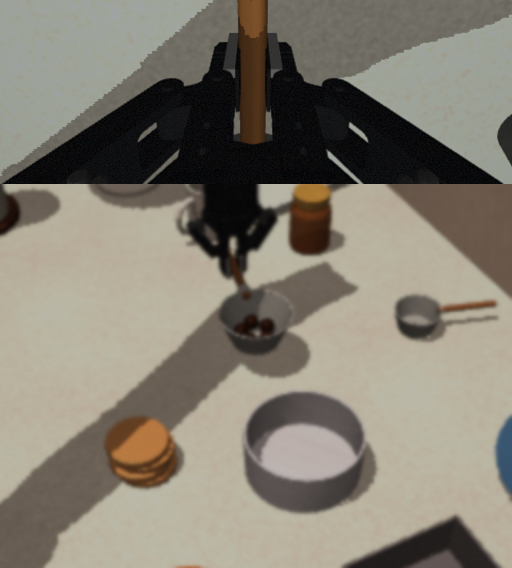

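The scoop is lifted and level with the balls inside. Next I'll fit the arm's kinematics from the logged poses so I can plan a reachable pour.

```bash
cat > kin.py <<'E'
import json,itertools,numpy as np
from scipy.optimize import least_squares
from scipy.spatial.transform import Rotation as Ro
def fk(q,s,P):
    # P: o1,o7,d1,L1,L2,L3, a2,a4,a6
    R=np.eye(3);p=np.array([0,0,P[2]])
    for i in range(7):
        ax="zyzyzyz"[i];off=P[0] if i==0 else P[1] if i==6 else 0
        R=R@Ro.from_euler(ax,s[i]*q[i]+off).as_matrix()
        if i==2:p=p+R@[P[6],0,P[3]]
        if i==3:p=p+R@[P[7],0,0]
        if i==4:p=p+R@[0,0,P[4]]
        if i==6:p=p+R@[0,0,P[5]]
        if i==5:p=p+R@[P[8],0,0]
    return p,R
def load():return [(np.array(a),np.array(b),Ro.from_euler("xyz",c).as_matrix()) for a,b,c in map(json.loads,open("log.jsonl"))]
def res(P,s,D,w=1):
    r=[]
    for q,p,R in D:
        a,B=fk(q,s,P);r+=list((a-p)/3)+list((B-R).ravel()/.01)
    return np.array(r+list(np.array(P[6:])/50)+[(P[5]-250)/100,(P[2]-350)/100])
def fit():
    D=load();best=None
    for z in itertools.product([1,-1],repeat=4):
        s=[z[0],1,z[1],1,z[2],1,z[3]]
        for o1 in(0,np.pi):
          for o7 in(0,1.57,3.14,-1.57):
            f=least_squares(res,[o1,o7,350,420,400,250,0,0,0],args=(s,D),max_nfev=15)
            if best is None or f.cost<best[0]:best=(f.cost,s,f.x)
    f=least_squares(res,best[2],args=(best[1],D));return f.cost,best[1],f.x
if __name__=="__main__":
    c,s,x=fit();print(c,s,x.round(2).tolist());json.dump([s,x.tolist()],open("kin.json","w"))
    print([ (fk(q,s,x)[0]-p).round(1).tolist() for q,p,R in load()])
E
python3 kin.py
```

```text
0.8843066649027526 [-1, 1, -1, 1, -1, 1, -1] [-0.04, 1.53, 290.25, 562.8, 370.28, 306.86, 5.2, 2.78, -5.71]
[[0.1, -0.0, 0.8], [-1.8, 1.2, 1.0], [-0.2, -0.6, -1.3], [0.7, -0.5, 0.0], [0.2, -0.7, -0.4]]
```

```bash
cat > plan.py <<'E'
from kin import *
s,P=json.load(open("kin.json"))
lo=np.array([-3.06,-.37,-1.25,.18,-1.1,.23,-2.94]);hi=np.array([3.06,2.12,1.32,2.47,4.24,1.98,2.94])
def ik(q,p,R,it=12):
    for _ in range(it):
        a,B=fk(q,s,P);e=np.r_[(p-a)/300,Ro.from_matrix(R@B.T).as_rotvec()]
        if np.abs(e).max()<1e-3:break
        J=np.zeros((6,7))
        for i in range(7):
            dq=q.copy();dq[i]+=1e-4;b,C=fk(dq,s,P);J[:,i]=np.r_[(b-a)/300,Ro.from_matrix(C@B.T).as_rotvec()]/1e-4
        dq=J.T@np.linalg.solve(J@J.T+1e-4*np.eye(6),e);q=np.clip(q+np.clip(dq,-.3,.3),lo,hi)
    return q,np.abs(e).max()
def pose(phi,tilt,grip):
    # tool x = handle dir (azimuth phi), tilt about tool x
    R=Ro.from_euler("z",phi).as_matrix()@Ro.from_euler("x",np.pi).as_matrix()@Ro.from_euler("x",tilt).as_matrix()
    return np.array(grip)+R@[0,0,19],R
TUB=np.array([543.5,-305,0]);LG=118.
def gripfor(phi,tilt,z,sg,off=15):
    h=np.array([np.cos(phi),np.sin(phi),0]);R=pose(phi,sg*1.57,[0,0,0])[1];d=R[:,2]
    return TUB+off*d*min(1,abs(tilt)/1.5)+LG*h+[0,0,z]
def run(q,phi0,grip0,phi,sg,z=150,amax=np.radians(90),n=12):
    Q=[q];er=0
    g1=gripfor(phi,0,z,sg)
    for k in range(1,n+1):
        f=k/n;q,e=ik(q,*pose(phi0+(phi-phi0)*f,0,grip0+(g1-grip0)*f));er=max(er,e);Q.append(q)
    for k in range(1,n+1):
        t=sg*amax*k/n;q,e=ik(q,*pose(phi,t,gripfor(phi,t,z,sg)));er=max(er,e);Q.append(q)
    return np.array(Q),er
if __name__=="__main__":
    q,p,R=load()[-1];phi0=1.405;g0=p-R@[0,0,19]
    for deg in range(-120,230,20):
        for sg in(1,-1):
            Q,er=run(q,phi0,g0,np.radians(deg),sg)
            m=np.minimum(Q-lo,hi-Q).min(0)
            if er<.02:
                pw,Rw=fk(Q[-1],s,P);w=pw-Rw@[0,0,P[5]]
                print(deg,sg,"err%.3f"%er,"marg",m.round(2).tolist(),"wrist",w.round(),"d",Rw[:,2].round(2),Q[-1].round(2))
E
python3 plan.py
```

```text
-60 1 err0.012 marg [1.68, 0.75, 0.41, 0.65, 0.0, 0.43, 1.45] wrist [ 366. -544.  150.] d [ 0.87  0.5  -0.  ] [ 1.38  1.37 -0.84  1.6  -1.1   0.86 -0.56]
-60 -1 err0.001 marg [2.38, 0.45, 0.0, 0.46, 0.28, 0.06, 1.07] wrist [ 839. -271.  150.] d [-0.87 -0.5  -0.  ] [ 0.01  1.67  1.32  0.64  0.06  1.92 -1.86]
-40 1 err0.006 marg [1.99, 0.83, 0.49, 0.68, 0.0, 0.44, 1.69] wrist [ 459. -590.  150.] d [ 0.64  0.77 -0.  ] [ 1.07  1.29 -0.42  1.29 -1.1   1.42 -0.73]
-40 -1 err0.001 marg [2.38, 0.47, 0.0, 0.68, 0.35, 0.44, 1.07] wrist [ 809. -172.  150.] d [-0.64 -0.77 -0.  ] [-0.21  1.65  1.32  0.95  0.1   1.48 -1.87]
-20 1 err0.002 marg [2.21, 0.76, 0.57, 0.71, 0.0, 0.16, 1.94] wrist [ 561. -602.  150.] d [ 0.34  0.94 -0.  ] [ 0.85  1.36 -0.18  0.97 -1.1   1.82 -0.84]
-20 -1 err0.008 marg [2.38, 0.47, 0.0, 0.71, 0.42, 0.44, 1.02] wrist [748. -89. 149.] d [-0.34 -0.94 -0.  ] [-0.41  1.65  1.32  1.27  0.16  1.03 -1.92]
120 1 err0.000 marg [2.38, 0.83, 0.84, 0.46, 0.71, 0.16, 2.02] wrist [721. -66. 150.] d [-0.87 -0.5  -0.  ] [-0.19  1.29  0.48  1.37  0.48  1.82  0.6 ]
140 1 err0.000 marg [2.38, 0.86, 0.73, 0.4, 0.71, 0.24, 1.72] wrist [628. -20. 150.] d [-0.64 -0.77 -0.  ] [-0.35  1.26  0.59  1.68  0.64  1.4   0.55]
140 -1 err0.000 marg [1.44, 0.54, 0.08, 0.38, 0.71, 0.19, 0.76] wrist [ 278. -438.  150.] d [ 0.64  0.77 -0.  ] [ 1.62  1.58 -1.17  1.99 -0.38  0.61  2.18]
160 1 err0.000 marg [2.38, 0.78, 0.5, 0.38, 0.71, 0.22, 1.42] wrist [526.  -8. 150.] d [-0.34 -0.94 -0.  ] [-0.53  1.34  0.82  1.97  0.84  0.9   0.41]
160 -1 err0.000 marg [1.61, 0.72, 0.33, 0.38, 0.69, 0.22, 0.7] wrist [ 339. -521.  150.] d [ 0.34  0.94 -0.  ] [ 1.45  1.4  -0.92  1.7  -0.41  1.22  2.24]
180 -1 err0.000 marg [1.8, 0.75, 0.49, 0.38, 0.71, 0.21, 0.67] wrist [ 425. -578.  150.] d [-0.  1. -0.] [ 1.26  1.37 -0.76  1.39 -0.33  1.7   2.26]
```

Best option: handle azimuth about 140°, then tilt by +x rotation. Joint margins are good and the wrist stays clear of the tin. I'll carry the scoop level and gently, in stages.

Request:
send_rows(
  series=[
    {"ax":0,"ay":0,"az":-0.01,"dx":-0.4,"dy":0,"dz":-0.6,"hand":1},
    {"ax":0,"ay":0,"az":-0.03,"dx":-1.2,"dy":-0.1,"dz":-1.6,"hand":1},
    {"ax":0,"ay":0,"az":-0.06,"dx":-2.4,"dy":-0.2,"dz":-2.8,"hand":1},
    {"ax":0,"ay":0,"az":-0.09,"dx":-4,"dy":-0.3,"dz":-4.1,"hand":1},
    {"ax":0,"ay":0,"az":-0.12,"dx":-5.8,"dy":-0.5,"dz":-5.3,"hand":1},
    {"ax":0,"ay":0,"az":-0.16,"dx":-7.7,"dy":-0.6,"dz":-6.2,"hand":1},
    {"ax":0,"ay":0,"az":-0.2,"dx":-9.7,"dy":-0.7,"dz":-6.8,"hand":1},
    {"ax":0,"ay":0,"az":-0.24,"dx":-11.7,"dy":-0.9,"dz":-7,"hand":1},
    {"ax":0,"ay":0,"az":-0.28,"dx":-13.7,"dy":-1,"dz":-7,"hand":1},
    {"ax":0,"ay":0,"az":-0.32,"dx":-15.7,"dy":-1.2,"dz":-7,"hand":1},
  ],
)

```text
clock: 3.95
eef_pos: [539.0, 124.6, 132.5]
tool_rot: [3.141, 0.0, 1.726]
force: [0.3, -1.4, -1.4]
width: 11.5
gripper_force: 58.5
```

```bash
cat >> h.py <<'E'
def rel(p2,R2):
    from scipy.spatial.transform import Rotation as Ro
    s,R=log();print("rel d(cm)",(R.T@(np.array(p2)-s["eef_pos"])/10).round(2),"a",Ro.from_matrix(R.T@R2).as_rotvec().round(3))
E
python3 -c "
from h import *;from plan import *
phi=np.radians(140);rel(*pose(phi,0,gripfor(phi,0,150,1)))"
```

```text
3.95 q [-0.438, 0.637, 0.245, 1.89, -0.242, 0.643, 0.111] p [539.0, 124.6, 132.5] rpy [3.141, 0.0, 1.726] w 11.5 gf 58.5 F [0.3, -1.4, -1.4]
rel d(cm) [-33.61 -13.97   0.16] a [ 0.     0.001 -0.717]
```

Request:
send_rows(
  series=[
    {"ax":0,"ay":0,"az":-0.04,"dx":-2,"dy":-0.8,"dz":0,"hand":1},
    {"ax":0,"ay":0,"az":-0.08,"dx":-4,"dy":-1.6,"dz":0,"hand":1},
    {"ax":0,"ay":0,"az":-0.12,"dx":-6,"dy":-2.4,"dz":0,"hand":1},
    {"ax":0,"ay":0,"az":-0.16,"dx":-8,"dy":-3.3,"dz":0,"hand":1},
    {"ax":0,"ay":0,"az":-0.21,"dx":-10,"dy":-4.1,"dz":0,"hand":1},
    {"ax":0,"ay":0,"az":-0.25,"dx":-12,"dy":-4.9,"dz":0,"hand":1},
    {"ax":0,"ay":0,"az":-0.29,"dx":-14,"dy":-5.8,"dz":0,"hand":1},
    {"ax":0,"ay":0,"az":-0.34,"dx":-16,"dy":-6.6,"dz":0,"hand":1},
    {"ax":0,"ay":0,"az":-0.38,"dx":-18,"dy":-7.4,"dz":0,"hand":1},
    {"ax":0,"ay":0,"az":-0.42,"dx":-20,"dy":-8.2,"dz":0,"hand":1},
  ],
)

```text
clock: 4.95
eef_pos: [487.9, -85.6, 132.3]
tool_rot: [-3.141, 0.0, 2.146]
force: [0.0, -0.7, -1.6]
width: 12.3
gripper_force: 58.5
```

```bash
python3 -c "
from h import *;from plan import *
phi=np.radians(140);rel(*pose(phi,0,gripfor(phi,0,150,1)))"
```

```text
4.95 q [0.061, 0.563, 0.081, 2.04, -0.082, 0.542, 0.775] p [487.9, -85.6, 132.3] rpy [-3.141, 0.0, 2.146] w 12.3 gf 58.5 F [0.0, -0.7, -1.6]
rel d(cm) [-10.15 -10.74   0.14] a [-0.001  0.    -0.297]
```

Request:
send_rows(
  series=[
    {"ax":0,"ay":0,"az":-0.05,"dx":-1.5,"dy":-1.6,"dz":0,"hand":1},
    {"ax":0,"ay":0,"az":-0.09,"dx":-3,"dy":-3.2,"dz":0,"hand":1},
    {"ax":0,"ay":0,"az":-0.13,"dx":-4.5,"dy":-4.8,"dz":0,"hand":1},
    {"ax":0,"ay":0,"az":-0.18,"dx":-6,"dy":-6.4,"dz":0,"hand":1},
    {"ax":0,"ay":0,"az":-0.22,"dx":-7.5,"dy":-7.9,"dz":0,"hand":1},
    {"ax":0,"ay":0,"az":-0.26,"dx":-8.7,"dy":-9.2,"dz":0,"hand":1},
    {"ax":0,"ay":0,"az":-0.28,"dx":-9.5,"dy":-10.1,"dz":0,"hand":1},
    {"ax":0,"ay":0,"az":-0.297,"dx":-10,"dy":-10.6,"dz":0,"hand":1},
    {"ax":0,"ay":0,"az":-0.297,"dx":-10.2,"dy":-10.7,"dz":0,"hand":1},
    {"ax":0,"ay":0,"az":-0.297,"dx":-10.2,"dy":-10.7,"dz":0,"hand":1},
  ],
)

```text
clock: 5.95
eef_pos: [454.4, -227.6, 131.9]
tool_rot: [-3.142, -0.0, 2.441]
force: [-1.0, 0.1, -1.8]
width: 12.2
gripper_force: 58.5
```

```bash
python3 kin.py; python3 -c "
from h import *;from plan import *
from cell import get_image
phi=np.radians(140);rel(*pose(phi,0,gripfor(phi,0,150,1)))
q,p,R=load()[-1];g=p-R@[0,0,19]
for z,a in((150,90),(160,97)):
  Q,er=run(q,phi,g,phi,1,z=z,amax=np.radians(a));m=np.minimum(Q-lo,hi-Q).min(0);print(er,m.round(2),Q[-1].round(2))
im=get_image('top');b=cv2.resize(im['pixels'][70:230,300:500],None,fx=3,fy=3);print(proj(im,[543.5,-305,158]),proj(im,[543.5,-305,65]))
cv2.imwrite('pics/t2.png',b[:,:,::-1])"
```

```text
3.4123518086940807 [-1, 1, -1, 1, -1, 1, -1] [-0.05, 1.52, 287.2, 560.09, 380.25, 309.15, -9.79, -3.9, -6.97]
[[1.6, -1.0, 2.2], [-1.4, -0.2, -0.1], [0.2, -1.3, -1.3], [1.7, -1.3, -0.4], [1.0, -1.4, -0.7], [-0.9, 2.1, -0.4], [1.2, 5.0, 0.7]]
5.95 q [0.432, 0.575, -0.034, 2.005, 0.034, 0.562, 1.245] p [454.4, -227.6, 131.9] rpy [-3.142, -0.0, 2.441] w 12.2 gf 58.5 F [-1.0, 0.1, -1.8]
rel d(cm) [ 0.   -0.2   0.09] a [-0.    -0.    -0.002]
0.0009422536678434313 [2.61 0.84 0.69 0.46 1.13 0.32 1.68] [-0.38  1.28  0.63  1.68  0.61  1.38  0.58]
0.00010384764464460737 [2.61 0.8  0.68 0.46 1.13 0.33 1.68] [-0.38  1.32  0.64  1.66  0.65  1.46  0.56]
[409.52674462 139.4536882 ] [391.25853913 148.7015906 ]
```

View pics/t2.png

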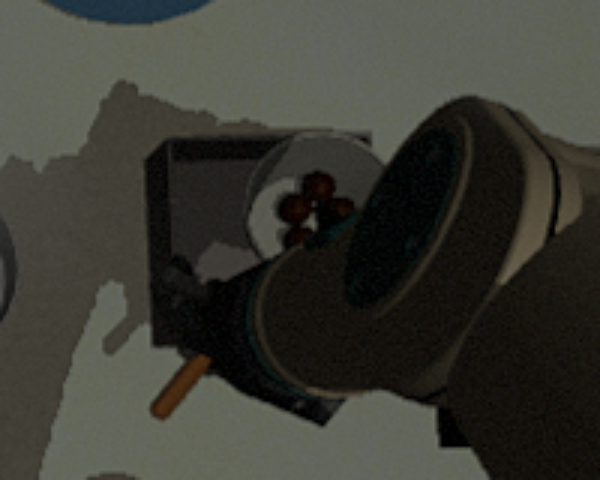

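The bowl is centred over the tub: balls at crop (315,205), rim centre within a few pixels of prediction. I'll start the tilt.

Request:
send_rows(
  series=[
    {"ax":0.05,"ay":0,"az":0,"dx":0,"dy":-0.14,"dz":0,"hand":1},
    {"ax":0.12,"ay":0,"az":0,"dx":0,"dy":-0.34,"dz":-0.01,"hand":1},
    {"ax":0.2,"ay":0,"az":0,"dx":0,"dy":-0.57,"dz":-0.04,"hand":1},
    {"ax":0.3,"ay":0,"az":0,"dx":0,"dy":-0.85,"dz":-0.08,"hand":1},
    {"ax":0.4,"ay":0,"az":0,"dx":0,"dy":-1.12,"dz":-0.15,"hand":1},
    {"ax":0.5,"ay":0,"az":0,"dx":0,"dy":-1.39,"dz":-0.23,"hand":1},
    {"ax":0.6,"ay":0,"az":0,"dx":0,"dy":-1.65,"dz":-0.33,"hand":1},
    {"ax":0.7,"ay":0,"az":0,"dx":0,"dy":-1.89,"dz":-0.45,"hand":1},
    {"ax":0.8,"ay":0,"az":0,"dx":0,"dy":-2.13,"dz":-0.58,"hand":1},
    {"ax":0.9,"ay":0,"az":0,"dx":0,"dy":-2.35,"dz":-0.72,"hand":1},
  ],
)

```text
clock: 7.0
eef_pos: [440.9, -243.7, 138.5]
tool_rot: [-2.24, 0.0, 2.445]
force: [-0.5, -0.3, -2.5]
width: 12.0
gripper_force: 58.7
```

```bash
python3 -c "
from h import *;from plan import *
phi=np.radians(140)
rel(*pose(phi,.9,gripfor(phi,.9,150,1)))
rel(*pose(phi,1.57,gripfor(phi,1.57,150,1)))"
```

```text
7.0 q [-0.251, 0.937, 0.436, 1.762, 0.423, 1.084, 0.678] p [440.9, -243.7, 138.5] rpy [-2.24, 0.0, 2.445] w 12.0 gf 58.7 F [-0.5, -0.3, -2.5]
rel d(cm) [ 0.   -0.28  0.41] a [-0.001  0.002  0.001]
7.0 q [-0.251, 0.937, 0.436, 1.762, 0.423, 1.084, 0.678] p [440.9, -243.7, 138.5] rpy [-2.24, 0.0, 2.445] w 12.0 gf 58.7 F [-0.5, -0.3, -2.5]
rel d(cm) [ 0.   -1.83  0.47] a [0.669 0.002 0.   ]
```

Request:
send_rows(
  series=[
    {"ax":0.07,"ay":0,"az":0,"dx":0,"dy":-0.18,"dz":0.06,"hand":1},
    {"ax":0.14,"ay":0,"az":0,"dx":0,"dy":-0.37,"dz":0.11,"hand":1},
    {"ax":0.21,"ay":0,"az":0,"dx":0,"dy":-0.56,"dz":0.15,"hand":1},
    {"ax":0.28,"ay":0,"az":0,"dx":0,"dy":-0.74,"dz":0.19,"hand":1},
    {"ax":0.35,"ay":0,"az":0,"dx":0,"dy":-0.91,"dz":0.2,"hand":1},
    {"ax":0.42,"ay":0,"az":0,"dx":0,"dy":-1.08,"dz":0.23,"hand":1},
    {"ax":0.49,"ay":0,"az":0,"dx":0,"dy":-1.25,"dz":0.23,"hand":1},
    {"ax":0.56,"ay":0,"az":0,"dx":0,"dy":-1.43,"dz":0.23,"hand":1},
    {"ax":0.63,"ay":0,"az":0,"dx":0,"dy":-1.59,"dz":0.22,"hand":1},
    {"ax":0.7,"ay":0,"az":0,"dx":0,"dy":-1.74,"dz":0.2,"hand":1},
  ],
)

```text
clock: 8.0
eef_pos: [432.5, -253.6, 149.8]
tool_rot: [-1.542, -0.001, 2.445]
force: [0.4, -1.2, -1.5]
width: 11.9
gripper_force: 58.9
```

```bash
python3 -c "
from h import *;from cell import *
log();b=get_image('side')['pixels'][190:374,250:496];b=cv2.resize(b,None,fx=2.4,fy=2.4)
cv2.imwrite('pics/s3.png',cv2.convertScaleAbs(b[:,:,::-1],alpha=1.7))"
```

```text
8.0 q [-0.378, 1.371, 0.561, 1.557, 0.537, 1.501, 0.591] p [432.5, -253.6, 149.8] rpy [-1.542, -0.001, 2.445] w 11.9 gf 58.9 F [0.4, -1.2, -1.5]
```

View pics/s3.png

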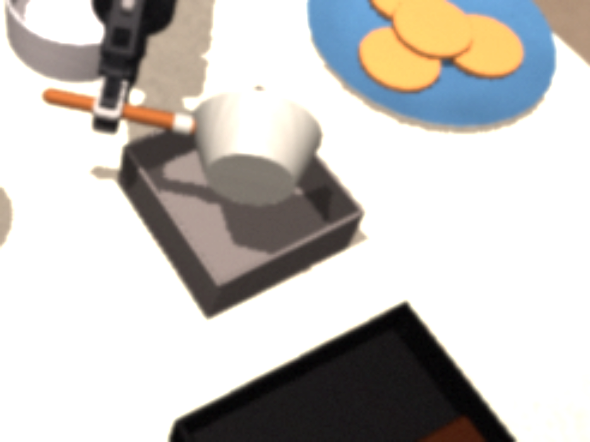

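The scoop is tilted to about 92° over the tub. A dark spot at crop (258,88) may be a ball. I'll tilt a little more and hold, then look again.

Request:
send_rows(
  series=[
    {"ax":0.04,"ay":0,"az":0,"dx":0,"dy":-0.5,"dz":0,"hand":1},
    {"ax":0.09,"ay":0,"az":0,"dx":0,"dy":-1,"dz":0,"hand":1},
    {"ax":0.14,"ay":0,"az":0,"dx":0,"dy":-1.5,"dz":0,"hand":1},
    {"ax":0.17,"ay":0,"az":0,"dx":0,"dy":-1.8,"dz":0,"hand":1},
    {"ax":0.17,"ay":0,"az":0,"dx":0,"dy":-1.8,"dz":0,"hand":1},
    {"ax":0.17,"ay":0,"az":0,"dx":0,"dy":-1.8,"dz":0,"hand":1},
    {"ax":0.17,"ay":0,"az":0,"dx":0,"dy":-1.8,"dz":0,"hand":1},
    {"ax":0.17,"ay":0,"az":0,"dx":0,"dy":-1.8,"dz":0,"hand":1},
  ],
)

```text
clock: 8.85
eef_pos: [431.9, -254.6, 169.6]
tool_rot: [-1.372, 0.0, 2.442]
force: [0.3, -0.2, -1.3]
width: 11.9
gripper_force: 58.9
```

```bash
python3 -c "
from h import *;from cell import *
log();b=get_image('side')['pixels'][190:374,250:496];b=cv2.resize(b,(400,300))
a=get_image('top')['pixels'][90:215,320:486];a=cv2.resize(a,(400,300))
cv2.imwrite('pics/s4.png',cv2.convertScaleAbs(np.hstack([a,b])[:,:,::-1],alpha=1.7))"
```

```text
8.85 q [-0.388, 1.451, 0.597, 1.53, 0.576, 1.596, 0.597] p [431.9, -254.6, 169.6] rpy [-1.372, 0.0, 2.442] w 11.9 gf 58.9 F [0.3, -0.2, -1.3]
```

View pics/s4.png

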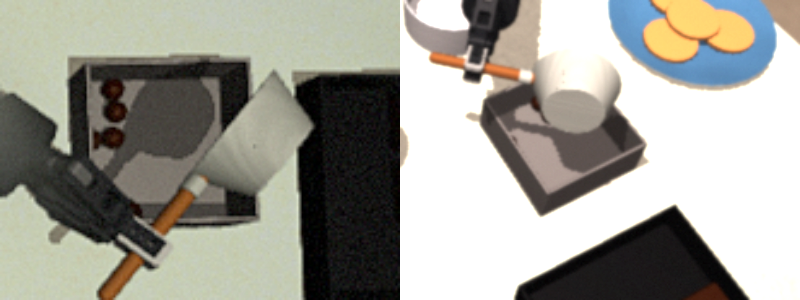

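The top crop shows three balls in the tub at (112,88), (115,112) and (113,138), and one partly hidden near (130,210). I'll turn the scoop level again and count them once the arm is clear.

Request:
send_rows(
  series=[
    {"ax":-0.12,"ay":0,"az":0,"dx":0,"dy":0.23,"dz":-0.01,"hand":1},
    {"ax":-0.24,"ay":0,"az":0,"dx":0,"dy":0.45,"dz":-0.05,"hand":1},
    {"ax":-0.36,"ay":0,"az":0,"dx":0,"dy":0.67,"dz":-0.12,"hand":1},
    {"ax":-0.48,"ay":0,"az":0,"dx":0,"dy":0.88,"dz":-0.21,"hand":1},
    {"ax":-0.6,"ay":0,"az":0,"dx":0,"dy":1.07,"dz":-0.33,"hand":1},
    {"ax":-0.72,"ay":0,"az":0,"dx":0,"dy":1.25,"dz":-0.47,"hand":1},
    {"ax":-0.84,"ay":0,"az":0,"dx":0,"dy":1.41,"dz":-0.63,"hand":1},
    {"ax":-0.96,"ay":0,"az":0,"dx":0,"dy":1.56,"dz":-0.81,"hand":1},
    {"ax":-1.08,"ay":0,"az":0,"dx":0,"dy":1.68,"dz":-1,"hand":1},
    {"ax":-1.2,"ay":0,"az":0,"dx":0,"dy":1.77,"dz":-1.21,"hand":1},
  ],
)

```text
clock: 9.95
eef_pos: [437.1, -248.2, 150.4]
tool_rot: [-2.576, 0.001, 2.442]
force: [-0.8, -0.3, -1.4]
width: 11.8
gripper_force: 58.8
```

```bash
python3 -c "
from h import *;from plan import *
rel(*pose(2.441,0,[453,-229,165]))"
```

```text
9.95 q [-0.087, 0.725, 0.351, 1.876, 0.346, 0.88, 0.821] p [437.1, -248.2, 150.4] rpy [-2.576, 0.001, 2.442] w 11.8 gf 58.8 F [-0.8, -0.3, -1.4]
rel d(cm) [ 0.02  2.34 -0.96] a [-0.566  0.001  0.001]
```

Request:
send_rows(
  series=[
    {"ax":-0.12,"ay":0,"az":0,"dx":0,"dy":0.5,"dz":-0.2,"hand":1},
    {"ax":-0.24,"ay":0,"az":0,"dx":0,"dy":1,"dz":-0.4,"hand":1},
    {"ax":-0.36,"ay":0,"az":0,"dx":0,"dy":1.5,"dz":-0.6,"hand":1},
    {"ax":-0.48,"ay":0,"az":0,"dx":0,"dy":2,"dz":-0.8,"hand":1},
    {"ax":-0.566,"ay":0,"az":0,"dx":0,"dy":2.34,"dz":-0.96,"hand":1},
    {"ax":-0.566,"ay":0,"az":0,"dx":0,"dy":2.34,"dz":-0.96,"hand":1},
  ],
)

```text
clock: 10.55
eef_pos: [449.6, -232.8, 145.6]
tool_rot: [-3.136, -0.001, 2.433]
force: [-1.1, -0.7, -0.6]
width: 12.1
gripper_force: 58.7
```

```bash
python3 -c "
from h import *;from plan import *
rel(*pose(1.405,0,[578,280,150]))"
```

```text
10.55 q [0.422, 0.551, -0.004, 1.997, 0.012, 0.595, 1.271] p [449.6, -232.8, 145.6] rpy [-3.136, -0.001, 2.433] w 12.1 gf 58.7 F [-1.1, -0.7, -0.6]
rel d(cm) [23.61 47.31  1.23] a [-0.006  0.002  1.028]
```

Request:
send_rows(
  series=[
    {"ax":0,"ay":0,"az":0.05,"dx":1,"dy":2.2,"dz":0,"hand":1},
    {"ax":0,"ay":0,"az":0.11,"dx":2.4,"dy":5,"dz":0,"hand":1},
    {"ax":0,"ay":0,"az":0.17,"dx":3.8,"dy":7.8,"dz":0,"hand":1},
    {"ax":0,"ay":0,"az":0.23,"dx":5.2,"dy":10.6,"dz":0,"hand":1},
    {"ax":0,"ay":0,"az":0.29,"dx":6.6,"dy":13.4,"dz":0,"hand":1},
    {"ax":0,"ay":0,"az":0.35,"dx":8,"dy":16.2,"dz":0,"hand":1},
    {"ax":0,"ay":0,"az":0.41,"dx":9.4,"dy":19,"dz":0,"hand":1},
    {"ax":0,"ay":0,"az":0.47,"dx":10.8,"dy":21.8,"dz":0,"hand":1},
    {"ax":0,"ay":0,"az":0.53,"dx":12.2,"dy":24.6,"dz":0,"hand":1},
    {"ax":0,"ay":0,"az":0.59,"dx":13.6,"dy":27.4,"dz":0,"hand":1},
  ],
)

```text
clock: 11.55
eef_pos: [525.1, 70.4, 143.8]
tool_rot: [-3.136, 0.004, 1.852]
force: [0.7, 0.3, -1.5]
width: 11.6
gripper_force: 58.8
```

```bash
python3 -c "
from h import *;from plan import *
from cell import *
rel(*pose(1.405,0,[578,280,90]))
im=get_image('top');a=cv2.resize(im['pixels'][95:205,330:450],None,fx=4,fy=4)
cv2.imwrite('pics/t5.png',cv2.convertScaleAbs(a[:,:,::-1],alpha=1.7))"
```

```text
11.55 q [-0.336, 0.592, 0.219, 1.939, -0.198, 0.636, 0.288] p [525.1, 70.4, 143.8] rpy [-3.136, 0.004, 1.852] w 11.6 gf 58.8 F [0.7, 0.3, -1.5]
rel d(cm) [18.7  10.93  7.15] a [-0.005  0.005  0.447]
```

View pics/t5.png

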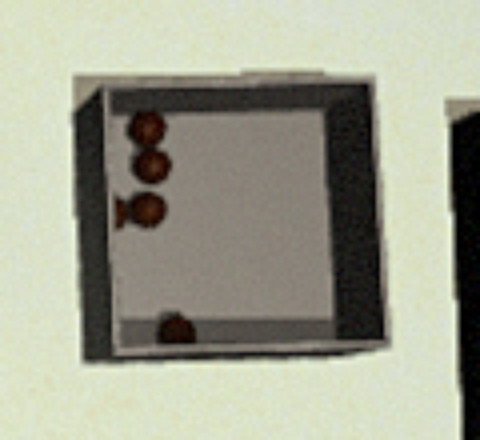

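All five balls are in the tub: (147,128), (151,164), (147,210), one half-hidden by the wall at (120,212), and (176,328). Now I'll return the scoop to its original place.

Request:
send_rows(
  series=[
    {"ax":0,"ay":0,"az":0.06,"dx":2.5,"dy":1.5,"dz":0,"hand":1},
    {"ax":0,"ay":0,"az":0.12,"dx":5,"dy":3,"dz":0,"hand":1},
    {"ax":0,"ay":0,"az":0.18,"dx":7.5,"dy":4.5,"dz":0.3,"hand":1},
    {"ax":0,"ay":0,"az":0.24,"dx":10,"dy":5.9,"dz":1,"hand":1},
    {"ax":0,"ay":0,"az":0.3,"dx":12.5,"dy":7.3,"dz":2.2,"hand":1},
    {"ax":0,"ay":0,"az":0.36,"dx":15,"dy":8.7,"dz":3.5,"hand":1},
    {"ax":0,"ay":0,"az":0.4,"dx":17,"dy":9.9,"dz":5,"hand":1},
    {"ax":-0.005,"ay":0.005,"az":0.447,"dx":18.3,"dy":10.6,"dz":6.3,"hand":1},
    {"ax":-0.005,"ay":0.005,"az":0.447,"dx":18.7,"dy":10.9,"dz":7.1,"hand":1},
    {"ax":-0.005,"ay":0.005,"az":0.447,"dx":18.7,"dy":10.9,"dz":7.1,"hand":1},
  ],
)

```text
clock: 12.6
eef_pos: [576.7, 278.5, 70.7]
tool_rot: [-3.141, 0.0, 1.409]
force: [-0.1, -0.6, -1.4]
width: 11.6
gripper_force: 58.7
```

```bash
python3 -c "
from h import *;from plan import *
rel(*pose(1.405,0,[578,280,42.2]))"
```

```text
12.6 q [-0.688, 0.838, 0.333, 1.675, -0.389, 0.695, -0.318] p [576.7, 278.5, 70.7] rpy [-3.141, 0.0, 1.409] w 11.6 gf 58.7 F [-0.1, -0.6, -1.4]
rel d(cm) [0.17 0.11 4.75] a [-0.     0.     0.004]
```

Request:
send_rows(
  series=[
    {"ax":0,"ay":0,"az":0,"dx":0,"dy":0,"dz":1.5,"hand":1},
    {"ax":0,"ay":0,"az":0,"dx":0,"dy":0,"dz":3,"hand":1},
    {"ax":0,"ay":0,"az":0,"dx":0,"dy":0,"dz":3.9,"hand":1},
    {"ax":0,"ay":0,"az":0,"dx":0,"dy":0,"dz":4.3,"hand":1},
    {"ax":0,"ay":0,"az":0,"dx":0,"dy":0,"dz":4.5,"hand":1},
    {"ax":0,"ay":0,"az":0,"dx":0,"dy":0,"dz":4.6,"hand":1},
    {"ax":0,"ay":0,"az":0,"dx":0,"dy":0,"dz":4.6,"hand":1},
  ],
)

```text
clock: 13.3
eef_pos: [578.7, 277.8, 26.5]
tool_rot: [3.139, -0.003, 1.405]
force: [-0.1, 0.1, -1.8]
width: 11.7
gripper_force: 58.8
```

Request:
send_rows(
  series=[
    {"ax":0,"ay":0,"az":0,"dx":0,"dy":0,"dz":0.1,"hand":1},
    {"ax":0,"ay":0,"az":0,"dx":0,"dy":0,"dz":0.2,"hand":1},
    {"ax":0,"ay":0,"az":0,"dx":0,"dy":0,"dz":0.2,"hand":1},
  ],
)

```text
clock: 13.6
eef_pos: [578.6, 278.0, 24.4]
tool_rot: [3.139, -0.003, 1.405]
force: [0.0, -0.3, -0.1]
width: 11.8
gripper_force: 58.8
```

Request:
send_rows(
  series=[
    {"ax":0,"ay":0,"az":0,"dx":0,"dy":0,"dz":0.1,"hand":1},
    {"ax":0,"ay":0,"az":0,"dx":0,"dy":0,"dz":0.15,"hand":1},
    {"ax":0,"ay":0,"az":0,"dx":0,"dy":0,"dz":0.15,"hand":1},
  ],
)

```text
clock: 13.9
eef_pos: [578.7, 278.2, 22.9]
tool_rot: [3.139, -0.003, 1.405]
force: [-0.1, 1.0, 1.6]
width: 11.7
gripper_force: 58.9
```

The force has reversed sign (weight now carried by the table), so the foot is down. Releasing and retreating straight up.

Request:
send_rows(
  series=[
    {"ax":0,"ay":0,"az":0,"dx":0,"dy":0,"dz":0,"hand":0.75},
    {"ax":0,"ay":0,"az":0,"dx":0,"dy":0,"dz":0,"hand":0.6},
    {"ax":0,"ay":0,"az":0,"dx":0,"dy":0,"dz":0,"hand":0.3},
    {"ax":0,"ay":0,"az":0,"dx":0,"dy":0,"dz":0,"hand":0},
    {"ax":0,"ay":0,"az":0,"dx":0,"dy":0,"dz":0,"hand":0},
    {"ax":0,"ay":0,"az":0,"dx":0,"dy":0,"dz":0,"hand":0},
    {"ax":0,"ay":0,"az":0,"dx":0,"dy":0,"dz":-2,"hand":0},
    {"ax":0,"ay":0,"az":0,"dx":0,"dy":0,"dz":-5,"hand":0},
    {"ax":0,"ay":0,"az":0,"dx":0,"dy":0,"dz":-9,"hand":0},
    {"ax":0,"ay":0,"az":0,"dx":0,"dy":0,"dz":-12,"hand":0},
  ],
)

```text
clock: 14.9
eef_pos: [578.7, 277.5, 144.8]
tool_rot: [3.139, -0.003, 1.405]
force: [1.3, 0.9, 0.2]
width: 85.5
gripper_force: 0.0
```

```bash
python3 -c "
from h import *;from cell import *
log();b=get_image('side')['pixels'];a=get_image('wrist')['pixels']
o=np.hstack([cv2.resize(b,(400,300)),cv2.resize(a,(400,300))]);c=cv2.resize(b[90:190,190:324],(402,300))
d=cv2.resize(b[210:330,290:410],(300,300));o2=np.zeros((300,800,3),np.uint8);o2[:,:402]=c;o2[:,450:750]=d
cv2.imwrite('pics/f.png',cv2.convertScaleAbs(np.vstack([o,o2])[:,:,::-1],alpha=1.3))"
```

```text
14.9 q [-0.713, 0.743, 0.381, 1.635, -0.35, 0.828, -0.351] p [578.7, 277.5, 144.8] rpy [3.139, -0.003, 1.405] w 85.5 gf 0.0 F [1.3, 0.9, 0.2]
```

View pics/f.png

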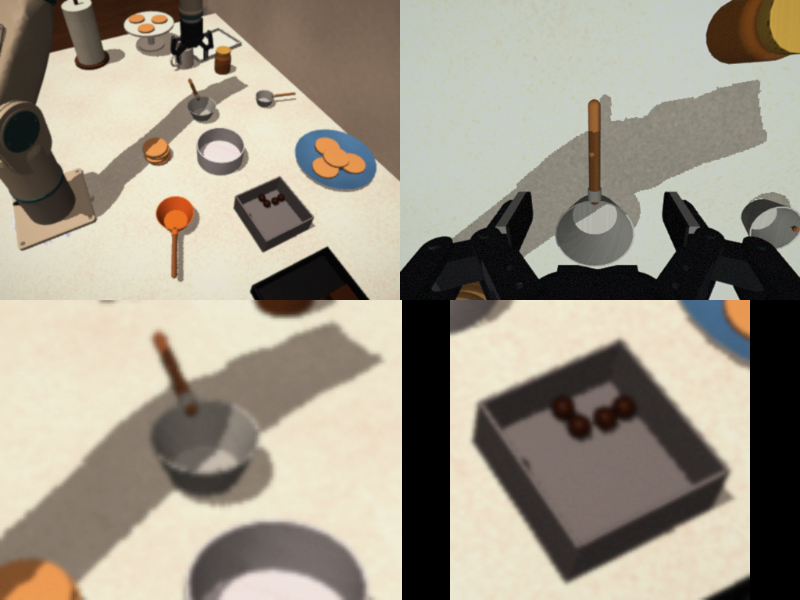

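The scoop stands upright and empty at its old place (wrist view about (595,230)). The tub holds the balls: four are visible, and the fifth sits behind the near wall at (526,462). The gripper is open and clear, so I'm handing in.

```bash
python3 -c "
from cell import *;print(finish_job())"
```

```text
the job is handed in; nothing more can be done
None
```

The job is handed in: all five chocolate balls are in the square tub, and the emptied scoop stands upright where it was, after about 15 s of the 64 s allowed.

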